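# Feel out the clear slot of the knife dock

## Robot

A 6-joint arm with a two-finger parallel gripper is mounted at the origin on a cart in front of the work surface, level with it; the furniture and walls round the work are solid. World frame = base frame: x ahead of the robot, y to its left, z up, the work surface at z = 0. Lengths are in mm, angles in rad, forces in N, time in s.
With the tool pointing down it reaches from about 350 to 775 mm from the base axis. Payload 7.3 kg.
Tool frame: the origin (TCP) lies midway between the tips of the shut fingers; the grasp point (between the pads) lies 19 mm behind it (bot.grip_depth is the distance from the TCP to the grasp point, in mm); z points along the fingers, x is the direction in which the jaws open and shut, and the axes are right-handed (so a half turn about z gives the same grasp; the last joint's range is limited). The gripper opens to 92 mm and grips with 3 to 60 N. Pads are 19 mm wide; open, the fingers measure 130 mm over their backs; the gripper's body (75 mm by 190 mm) begins 47 mm behind the grasp point.
Start: joints at [1.137, 0.342, 1.524, -0, 1.275, -0.146], TCP at [149.003, 503.431, 226.741] pointing down, gripper open.
Joint ranges: [-2.53, 2.53], [-0.77, 2.02], [0.04, 2.7], [-1, 4.14], [0.28, 2.66], [-3.11, 3.11]. Speed limits (rad/s): [2.57, 2.57, 3.14, 3.14, 3.14, 3.14].

## Interface

Orientations are given as [roll, pitch, yaw] about the fixed x, y, z axes, in that order (R = Rz(yaw) Ry(pitch) Rx(roll)).
In Python, from plant import bot gives the robot as it stands. The module is installed in compiled form; this text tells all that it offers.
- The arm moves only by the shell command python3 -m inch 'ROWS'. ROWS is JSON, a list that holds one entry, the list of rows, each a list of 7 numbers: the shift along the tool's x, y, z each as a share of 0.2 m, from -1 to 1, then the turn, a rotation vector about the tool's x, y, z each as a share of 45 degrees, from -1 to 1, then the closure, from -1 (fully open) to 1 (shut), so that 0 is half open. A call has exactly 10 rows; each row is the pose to reach, as a shift and turn from the pose commanded when the call began, along the tool's axes at that moment; what a row does not reach only later rows make up. A row lasts 1/8 s, in which the tool goes at most 62.5 mm and 10.7 degrees, less where a joint would pass 70% of its speed; a pose out of reach is approached as far as the arm can. A call with a number of a shift or a turn outside -1 to 1 is refused whole. A call with a gripper value outside its range is refused whole. The fingers move at their own pace and stop on an object; the grip force is fixed at half the most. Time passes only in rows, so rows that repeat a pose let the fingers close, or fill a call up. It gives the time, the measured TCP pose, the force and the opening at its end, in the units of the state.
- bot.get_obs(): the state, without advancing time (a new reading comes with each control period).
- bot.capture(name): name is "scene" or "top" or "wrist"; returns the picture (400x640x3 uint8, red, green, blue); there is no depth.
- bot.camera_params(name): a dict with "fx", "fy", "cx", "cy" (pixels), "R" (3x3) and "t" (3): a world point X has camera coordinates R X + t; the wrist camera has in their place "T_tool_cam" (4x4, takes a point from camera to tool coordinates, whose origin is the TCP and whose axes are the tool frame's). Camera axes: x right, y down, z forward; pixel columns grow to the right and rows downward; lengths in mm; the calibration is good to about 2 mm. A picture is of the moment at which its call begins: read the wrist's pose just before it. camera_params takes no time and is no camera call.
- bot.close_job(): hands the job in, once; it reports no verdict.
The state is a dict: "time": time; "joint_positions": joint angles; "dq": joint speeds; "tau": joint torques, N m; "tool_pos": TCP position; "tcp_rot": TCP orientation; "contact_force": force on the tool from outside, world axes, zero at the start; "moment": the same for the moment, N m; "grip_width": finger opening in mm.
Only numpy, scipy, OpenCV 4.12 (cv2) and the standard library are available. Lean on these libraries where they do the work, as an engineer would, in place of code of your own. Each camera call takes 0.05 s, during which the arm holds its last target.

## Task

Three of the four slots in the low wooden knife dock have something stuck deep inside, where it cannot be seen; one is clear. Use the blade of the icing spatula as a feeler: slide it flat into the slots until you feel which one lets it in all the way instead of jamming, and leave the spatula put away there, blade fully home and handle let go. Do not disturb the mug or the pepper mill.

Things in the scene. Friction and masses are not known exactly. Their poses are not given: they have to be found in the camera images.
- spatula: The icing spatula (the feeler) as a whole, loose, about 0.12 kg, 200 mm long: black handle with a steel ferrule, blunt straight steel blade. Origin on its underside below the shoulder where ferrule and blade meet. Its x axis points along the blade towards the tip, z up as it lies on the table. The handle is x = -100 to -10 mm, the ferrule (17 mm wide, 16 mm high) x = -11 to 0, the blade x = 0 to 100 mm.
- spatula_handle (a point): Centre of the spatula's handle, half-way up; the handle is a bar 90 mm long, 20 mm wide, 22 mm high with flat sides and rounded edges. 55 mm behind the shoulder, 155 mm behind the tip. The point lies 11 mm above the table at the start. Axes as the spatula's.
- spatula_tip (a point): The round end of the spatula's blade, at mid-thickness, on its centre line and at the same level as the handle's centre. The blade is 100 mm long from the shoulder, 24 mm wide, 3 mm thick, flat (level as the spatula lies).
- slot_1 (a point): Centre of the mouth of slot 1 (counted from the left, +y end) in the front of the knife dock, 34 mm above the table. Its x axis is level and points straight into the slot, z is up. The mouth is 30 mm wide and 8 mm high; the slot runs straight in at this size, 116 mm deep if clear. A clogged slot looks the same but stops the blade rigidly about 40 to 70 mm in; which slot is the clear one changes from start to start.
- slot_2 (a point): Centre of the mouth of slot 2 (counted from the left, +y end) in the front of the knife dock, 34 mm above the table. Its x axis is level and points straight into the slot, z is up. The mouth is 30 mm wide and 8 mm high; the slot runs straight in at this size, 116 mm deep if clear. A clogged slot looks the same but stops the blade rigidly about 40 to 70 mm in; which slot is the clear one changes from start to start.
- slot_3 (a point): Centre of the mouth of slot 3 (counted from the left, +y end) in the front of the knife dock, 34 mm above the table. Its x axis is level and points straight into the slot, z is up. The mouth is 30 mm wide and 8 mm high; the slot runs straight in at this size, 116 mm deep if clear. A clogged slot looks the same but stops the blade rigidly about 40 to 70 mm in; which slot is the clear one changes from start to start.
- slot_4 (a point): Centre of the mouth of slot 4 (counted from the left, +y end) in the front of the knife dock, 34 mm above the table. Its x axis is level and points straight into the slot, z is up. The mouth is 30 mm wide and 8 mm high; the slot runs straight in at this size, 116 mm deep if clear. A clogged slot looks the same but stops the blade rigidly about 40 to 70 mm in; which slot is the clear one changes from start to start.
- dock: The knife dock: low block of light wood, fixed to the table, 130 mm deep, 204 mm wide, 54 mm high, with four level slots side by side, 48 mm apart, open only in its front face; thin dark lines on top run above the slots' centre lines. Origin on the table, 60 mm behind the front face, half-way along its width; x axis points into the slots, y to its left.
- mug: White mug, 92x127x95 mm, bystander. Origin at the underside.
- mill: Wooden pepper mill, 58 mm thick, 145 mm tall, bystander. Origin at the underside.

How it is judged:
By the outcome, as a careful person would: the job done as asked, in the order asked, and still so for the second after the job is handed in, with the robot touching nothing.
It also fails if it takes over 58 s, if anything falls off the work surface, if the arm or the gripper's body presses on something with over 40 N, if the wrist force passes 120 N, or if a joint passes its speed limit or range.

## Working session

There is one attempt and no reset: what is moved stays moved. The work goes in short steps, Python scripts to look and compute and a shell command to move; the robot and the scene stay as the last step left them, time stands still between calls to the robot, and variables do not carry over. Pictures are saved under pics/ and viewed, and the job is handed in when it is done.

```bash
mkdir -p pics
python3 - <<'E'
from plant import bot
import cv2
o=bot.get_obs(); print(o)
for n in("scene","top","wrist"):
    cv2.imwrite(f"pics/{n}0.png",bot.capture(n)[:,:,::-1]); print(n,bot.camera_params(n))
E
```

```text
{'time': 0.0, 'joint_positions': array([ 1.13699420e+00,  3.42739657e-01,  1.52501922e+00, -2.52105376e-05,
        1.27535320e+00, -1.45975550e-01]), 'dq': array([-6.19481903e-04, -4.64689599e-04,  1.17370469e-03, -1.47714629e-04,
       -1.00818005e-03, -3.81980453e-05]), 'tau': array([-1.50034080e-03, -4.31252396e+01, -2.44221425e+01,  7.14628561e-02,
        5.61212772e-02, -1.30061912e-04]), 'tool_pos': array([148.83697978, 503.04829721, 226.03538698]), 'tcp_rot': array([-3.14139549e+00,  1.50676582e-03,  1.28297726e+00]), 'contact_force': array([ 0.62784903, -0.53937462,  0.44636916]), 'moment': array([-0.02505158, -0.02979299,  0.02752405]), 'grip_width': 91.6419104902423}
scene {'fx': 398.3199803009223, 'fy': 398.3199803009223, 'cx': 319.1653609586537, 'cy': 199.62393005026848, 'R': array([[ 0.03705665, -0.999299  ,  0.00532126],
       [-0.64669543, -0.02804006, -0.76223276],
       [ 0.76184764,  0.02480456, -0.64728117]]), 't': array([-37.34933165, 406.99936875, 804.82853255])}
top {'fx': 419.56164189890364, 'fy': 419.56164189890364, 'cx': 318.02483735927916, 'cy': 202.62874280787273, 'R': array([[-0.02055715, -0.99966665, -0.01562009],
       [-0.98371967,  0.02301412, -0.17823007],
       [ 0.17853014,  0.01170189, -0.98386486]]), 't': array([-23.90991968, 544.91291581, 978.02956641])}
wrist {'fx': 295.06317998049707, 'fy': 295.06317998049707, 'cx': 314.95554150256805, 'cy': 196.05591297499376, 'T_tool_cam': array([[ 9.99999892e-01, -2.64748184e-04, -3.83091837e-04,
        -2.29910105e-01],
       [ 3.67628593e-04,  9.53784401e-01,  3.00491565e-01,
        -8.13302962e+01],
       [ 2.85832423e-04, -3.00491673e-01,  9.53784395e-01,
        -1.58493178e+02],
       [ 0.00000000e+00,  0.00000000e+00,  0.00000000e+00,
         1.00000000e+00]])}
```

View pics/scene0.png

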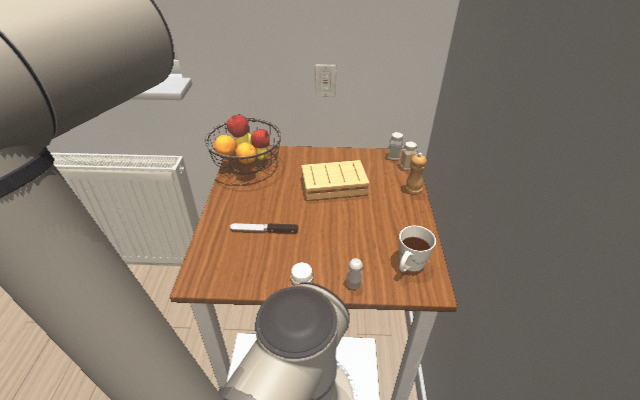

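View pics/top0.png

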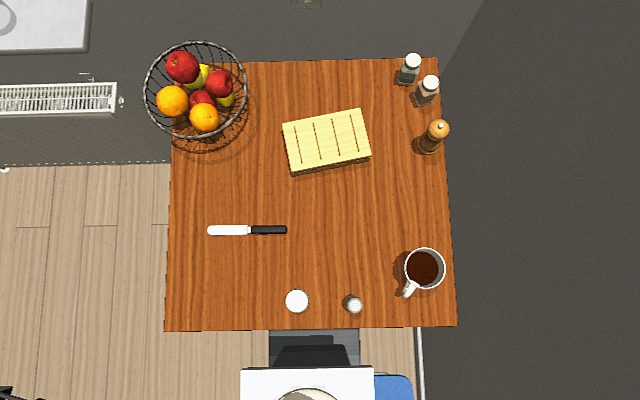

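View pics/wrist0.png

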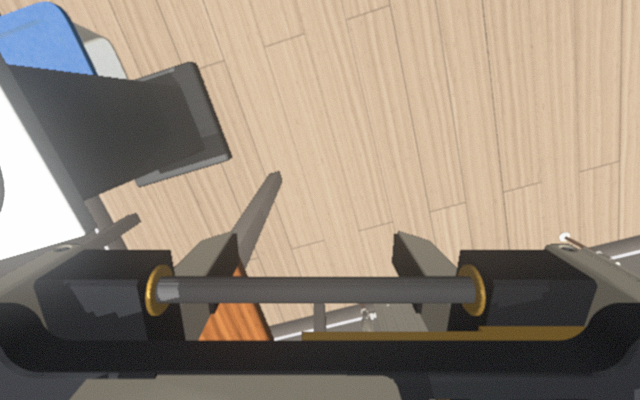

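Top view: spatula blade from (208,230) to the shoulder ~(249,230), handle end (287,230); dock top with corners ~(282,124), (361,109), (371,155), (291,170). I'll enlarge both.

Run:
```python
import cv2
a=cv2.imread("pics/top0.png")
cv2.imwrite("pics/c1.png",cv2.resize(a[100:185,270:380],None,fx=7,fy=7,interpolation=cv2.INTER_CUBIC))
cv2.imwrite("pics/c2.png",cv2.resize(a[210:250,200:296],None,fx=8,fy=8,interpolation=cv2.INTER_CUBIC))
```

```text
(no output)
```

View pics/c1.png

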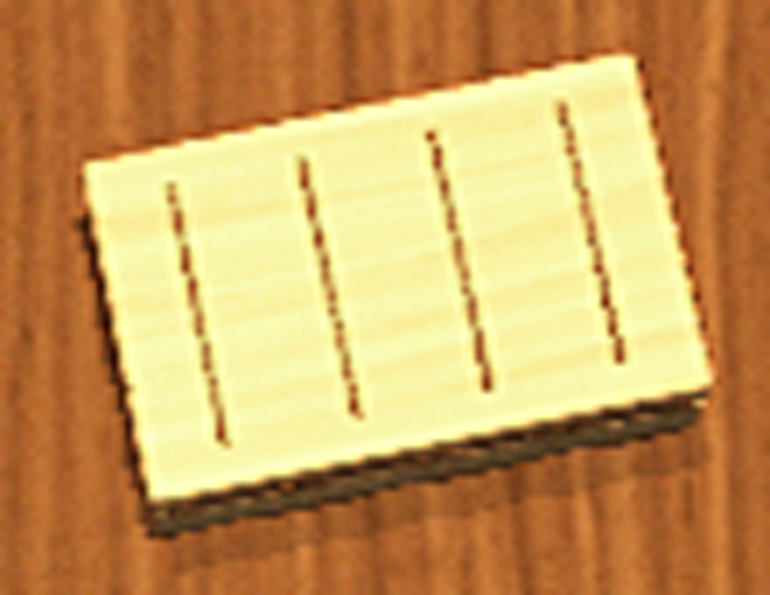

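View pics/c2.png

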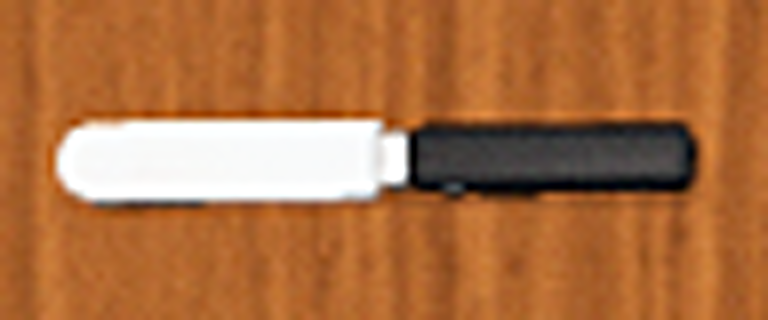

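```bash
cat > h.py <<'E'
import numpy as np
from scipy.spatial.transform import Rotation as Ro
def px(cp,uv,z,R=None,t=None):
    R=np.array(cp["R"]) if R is None else R; t=np.array(cp["t"]) if t is None else t
    uv=np.atleast_2d(uv).astype(float)
    d=np.c_[(uv[:,0]-cp["cx"])/cp["fx"],(uv[:,1]-cp["cy"])/cp["fy"],np.ones(len(uv))]@R
    c=-R.T@t
    return c+d*((z-c[2])/d[:,2])[:,None]
E
python3 - <<'E'
from h import *
from plant import bot
np.set_printoptions(precision=1,suppress=True)
cp=bot.camera_params("top")
c=np.array([(88,160),(630,57),(710,387),(152,500)])/7+[270,100]-0.43
P=px(cp,c,54);print(P); print([np.linalg.norm(P[i]-P[(i+1)%4]) for i in range(4)])
b=px(cp,np.array([(224,444),(357,415),(488,388),(620,361)])/7+[270,100]-.43,54)
t=px(cp,np.array([(171,185),(302,158),(432,132),(562,104)])/7+[270,100]-.43,54)
print(b,t); d=t-b; print(np.arctan2(d[:,1],d[:,0])); e=P[3]-P[2];print(np.arctan2(-e[0],e[1])); e=P[0]-P[1];print(np.arctan2(-e[0],e[1]))
e=b[0]-b[3];print(np.arctan2(-e[0],e[1]),np.linalg.norm(e)/3)
s=np.array([(58,160),(380,160)])/8+[200,210]-.44
print(px(cp,s,11)); print(px(cp,np.array([(411,156),(695,157)])/8+[200,210]-.44,19))
E
```

```text
[[ 751.2   50.4   54. ]
 [ 785.3 -146.2   54. ]
 [ 660.7 -169.8   54. ]
 [ 624.3   28.5   54. ]]
[np.float64(199.6105567221952), np.float64(126.82913437697115), np.float64(201.61687282884543), np.float64(128.85137327121052)]
[[ 644.1    2.8   54. ]
 [ 653.5  -44.5   54. ]
 [ 662.3  -91.2   54. ]
 [ 671.  -138.3   54. ]] [[ 741.    20.6   54. ]
 [ 749.9  -26.8   54. ]
 [ 758.6  -73.9   54. ]
 [ 768.  -121.    54. ]]
[0.2 0.2 0.2 0.2]
0.18149119140754205
0.1713851083225824
0.1888246629384625 47.89154810401107
[[488.7 246.2  11. ]
 [486.4 144.5  11. ]]
[[486.5 133.4  19. ]
 [484.2  44.6  19. ]]
```

```bash
cat >> h.py <<'E'
def plan(p,yaw):
    "shares from the measured pose to TCP p, tool down at yaw"
    from plant import bot
    o=bot.get_obs(); R0=Ro.from_euler('xyz',o["tcp_rot"]); Rt=Ro.from_euler('xyz',[np.pi,0,yaw])
    s=R0.inv().apply(np.array(p)-o["tool_pos"])/200
    w=np.degrees((R0.inv()*Rt).as_rotvec())/45
    print("t",o["time"],"pos",o["tool_pos"].round(1),"rpy",o["tcp_rot"].round(4),"F",o["contact_force"].round(1),"w",round(o["grip_width"],1))
    print("shift",s.round(4),"turn",w.round(4))
E
python3 -c "
from h import *
plan([485.4,89.2,110],-.022)"
```

```text
t 0.15 pos [148.9 503.1 226.2] rpy [-3.1414e+00  1.2000e-03  1.2830e+00] F [ 0.3 -0.1 -0.6] w 91.5
shift [-1.5063  2.201   0.5823] turn [8.0000e-04 1.4000e-03 1.6616e+00]
```

```bash
python3 -m inch '[[[-0.14,0.2,0.02,0,0,0.16,-1],[-0.27,0.4,0.04,0,0,0.32,-1],[-0.41,0.6,0.06,0,0,0.48,-1],[-0.55,0.8,0.08,0,0,0.64,-1],[-0.68,1,0.1,0,0,0.8,-1],[-0.68,1,0.1,0,0,0.83,-1],[-0.68,1,0.1,0,0,0.83,-1],[-0.68,1,0.1,0,0,0.83,-1],[-0.68,1,0.1,0,0,0.83,-1],[-0.68,1,0.1,0,0,0.83,-1]]]'; python3 -c "
from h import *
plan([485.4,89.2,110],-.022)"
```

```text
time: 1.4
tool_pos: [301.8, 316.7, 206.8]
tcp_rot: [-3.142, -0.0, 0.633]
contact_force: [0.4, 0.9, 0.1]
grip_width: 91.7
t 1.4 pos [301.8 316.7 206.8] rpy [-3.1415e+00 -2.0000e-04  6.3270e-01] F [0.4 0.9 0.1] w 91.7
shift [0.0678 1.4604 0.4837] turn [-1.000e-04 -2.000e-04  8.335e-01]
```

```bash
python3 -m inch '[[[0.01,0.2,0.04,0,0,0.16,-1],[0.02,0.4,0.08,0,0,0.32,-1],[0.03,0.6,0.12,0,0,0.48,-1],[0.04,0.8,0.16,0,0,0.64,-1],[0.05,1,0.2,0,0,0.8,-1],[0.05,1,0.2,0,0,0.833,-1],[0.05,1,0.2,0,0,0.833,-1],[0.05,1,0.2,0,0,0.833,-1],[0.05,1,0.2,0,0,0.833,-1],[0.05,1,0.2,0,0,0.833,-1]]]'; python3 -c "
from h import *
plan([485.4,89.2,130],-.022)
from plant import bot
import cv2
cv2.imwrite('pics/w1.png',bot.capture('wrist')[:,:,::-1])"
```

```text
time: 2.65
tool_pos: [428.0, 161.2, 166.9]
tcp_rot: [-3.141, -0.0, -0.022]
contact_force: [-0.5, -0.3, 0.9]
grip_width: 92.0
t 2.65 pos [428.  161.2 166.9] rpy [-3.1414e+00 -3.0000e-04 -2.1900e-02] F [-0.5 -0.3  0.9] w 92.0
shift [0.2945 0.3534 0.1845] turn [-0.0002 -0.0004  0.0002]
```

View pics/w1.png

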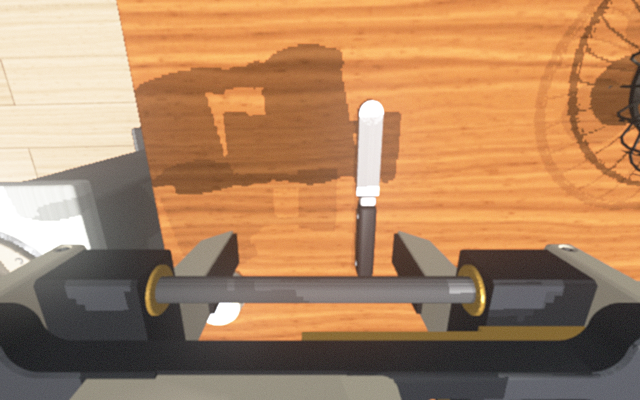

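Spatula ahead of the fingers: tip (371,101), shoulder centre (368.5,194), handle front ~(368,206), handle runs down to ~(365,275).

```bash
cat >> h.py <<'E'
def wpx(uv,z,pos,rpy):
    from plant import bot
    cp=bot.camera_params("wrist"); T=np.eye(4); T[:3,:3]=Ro.from_euler('xyz',rpy).as_matrix(); T[:3,3]=pos
    M=np.linalg.inv(T@np.array(cp["T_tool_cam"]))
    return px(cp,uv,z,M[:3,:3],M[:3,3])
E
python3 -c "
from h import *
np.set_printoptions(precision=1,suppress=True)
pos=[428,161.2,166.9];r=[-3.1414,-.0003,-.0219]
P=wpx([(371,101),(368.5,194)],11,pos,r);print(P);print(wpx([(367.5,212),(365.5,260)],22,pos,r))
d=P[0]-P[1];print(np.arctan2(d[1],d[0]))"
```

```text
[[486.9 243.2  11. ]
 [487.5 144.5  11. ]]
[[485.1 127.2  22. ]
 [484.7  67.9  22. ]]
1.5775696568460005
```

```bash
python3 -m inch '[[[0.15,0.18,0.1,0,0,0,-1],[0.295,0.353,0.2,0,0,0,-1],[0.295,0.353,0.3,0,0,0,-1],[0.295,0.353,0.45,0,0,0,-1],[0.295,0.353,0.6,0,0,0,-0.7],[0.295,0.353,0.7,0,0,0,-0.4],[0.295,0.353,0.77,0,0,0,-0.2],[0.295,0.353,0.81,0,0,0,0],[0.295,0.353,0.815,0,0,0,0],[0.295,0.353,0.815,0,0,0,0]]]'; python3 -c "
from h import *
plan([485.4,89.2,4],-.022)
from plant import bot
import cv2
cv2.imwrite('pics/w2.png',bot.capture('wrist')[:,:,::-1])"
```

```text
time: 3.95
tool_pos: [486.0, 88.8, 4.2]
tcp_rot: [-3.141, -0.001, -0.023]
contact_force: [0.2, -0.3, -0.7]
grip_width: 46.3
t 3.95 pos [486.   88.8   4.2] rpy [-3.1414e+00 -1.1000e-03 -2.3000e-02] F [ 0.2 -0.3 -0.7] w 46.3
shift [-0.0033 -0.0019  0.0011] turn [-0.0002 -0.0013 -0.0013]
```

View pics/w2.png

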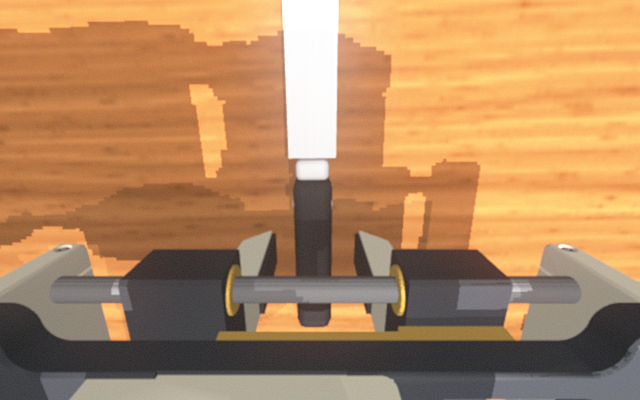

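Handle lies centred between the fingers (centre ~(313,250), jaws at ~260 and ~370). Closing and lifting.

```bash
python3 -m inch '[[[0,0,0,0,0,0,1],[0,0,0,0,0,0,1],[0,0,0,0,0,0,1],[0,0,0,0,0,0,1],[0,0,0,0,0,0,1],[0,0,0,0,0,0,1],[0,0,-0.05,0,0,0,1],[0,0,-0.15,0,0,0,1],[0,0,-0.25,0,0,0,1],[0,0,-0.35,0,0,0,1]]]'; python3 -c "
from h import *
plan([500,0,110],-.7)
from plant import bot
import cv2
cv2.imwrite('pics/w3.png',bot.capture('wrist')[:,:,::-1])"
```

```text
time: 5.25
tool_pos: [485.5, 88.7, 74.7]
tcp_rot: [-3.142, 0.0, -0.023]
contact_force: [0.3, -0.2, -1.8]
grip_width: 19.6
t 5.25 pos [485.5  88.7  74.7] rpy [-3.1416  0.     -0.0231] F [ 0.3 -0.2 -1.8] w 19.6
shift [ 0.0828  0.4419 -0.1767] turn [-0.000e+00  1.000e-04  8.618e-01]
```

View pics/w3.png

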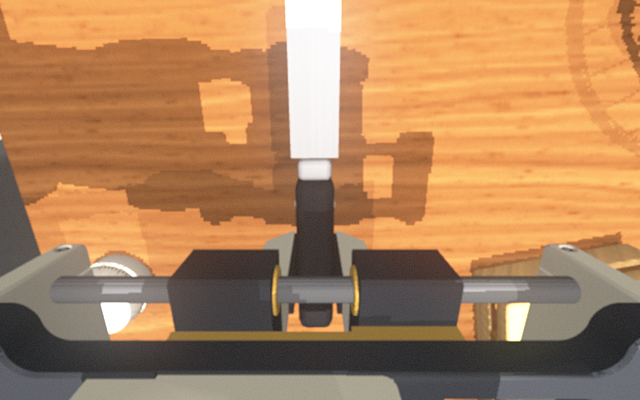

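```bash
python3 -m inch '[[[-0.01,0.06,-0.02,0,0,0.1,1],[-0.02,0.12,-0.04,0,0,0.2,1],[-0.03,0.18,-0.05,0,0,0.3,1],[-0.04,0.24,-0.05,0,0,0.42,1],[-0.05,0.3,-0.05,0,0,0.54,1],[-0.06,0.36,-0.05,0,0,0.66,1],[-0.07,0.42,-0.05,0,0,0.78,1],[-0.08,0.45,-0.05,0,0,0.88,1],[-0.08,0.45,-0.05,0,0,0.95,1],[-0.08,0.45,-0.05,0,0,0.97,1]]]'; python3 -c "
from h import *
plan([455.8,-80.5,85],-1.391)"
```

```text
time: 6.55
tool_pos: [467.4, -0.9, 83.6]
tcp_rot: [3.141, 0.0, -0.785]
contact_force: [0.3, -0.4, -0.7]
grip_width: 19.4
t 6.55 pos [467.4  -0.9  83.6] rpy [ 3.1415e+00  3.0000e-04 -7.8550e-01] F [ 0.3 -0.4 -0.7] w 19.4
shift [ 0.2404  0.3222 -0.0072] turn [2.00e-04 3.00e-04 7.71e-01]
```

```bash
python3 -m inch '[[[0.03,0.04,0,0,0,0.1,1],[0.06,0.08,0,0,0,0.2,1],[0.09,0.12,0,0,0,0.3,1],[0.12,0.16,0,0,0,0.4,1],[0.15,0.2,0,0,0,0.5,1],[0.18,0.24,0,0,0,0.6,1],[0.21,0.28,0,0,0,0.7,1],[0.24,0.322,0,0,0,0.771,1],[0.24,0.322,0,0,0,0.771,1],[0.24,0.322,0,0,0,0.771,1]]]'; python3 -c "
from h import *
plan([455.8,-80.5,27],-1.391)
from plant import bot
import cv2
for n in ('wrist','top','scene'):
  cv2.imwrite(f'pics/{n}4.png',bot.capture(n)[:,:,::-1])
a=cv2.imread('pics/top4.png')[100:285,260:400]
cv2.imwrite('pics/t4.png',cv2.resize(a,None,fx=4,fy=3.2,interpolation=cv2.INTER_CUBIC))"
```

```text
time: 7.8
tool_pos: [455.9, -80.1, 83.7]
tcp_rot: [3.142, 0.0, -1.39]
contact_force: [0.5, 0.5, -2.0]
grip_width: 20.0
t 7.8 pos [455.9 -80.1  83.7] rpy [ 3.1415e+00  3.0000e-04 -1.3895e+00] F [ 0.5  0.5 -2. ] w 20.0
shift [0.0018 0.0008 0.2833] turn [0.0001 0.0004 0.0019]
```

View pics/wrist4.png

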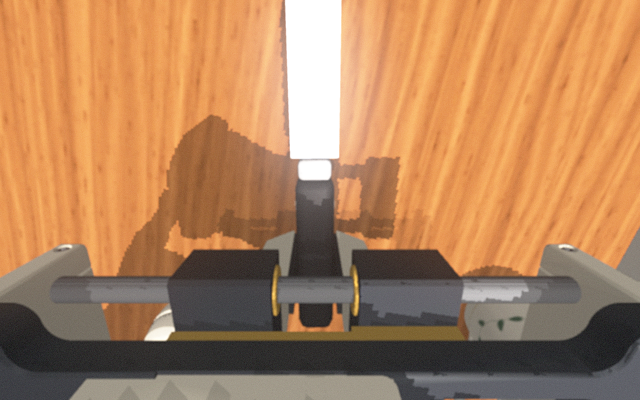

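View pics/top4.png

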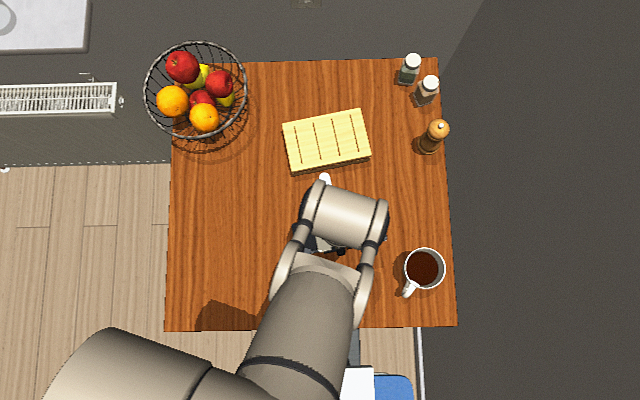

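View pics/scene4.png

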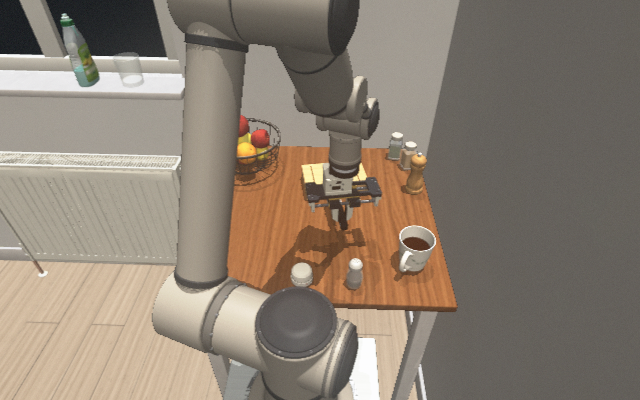

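```bash
python3 -c "
from h import *
np.set_printoptions(precision=1,suppress=True)
from plant import bot
# spatula in tool frame
cpw=bot.camera_params('wrist')
P=wpx([(315,157),(313.5,2),(290,157),(340,157),(286,2),(341,2)],91,[455.9,-80.1,83.7],[3.1415,.0003,-1.3895])
R=Ro.from_euler('xyz',[3.1415,.0003,-1.3895]); print(R.inv().apply(P-[455.9,-80.1,83.7]))
cp=bot.camera_params('top')
print('tip',px(cp,[(325,174)],91))
print('mugtop l r top bot, handle',px(cp,[(404,268),(445,268),(424,248),(424,288)],95),px(cp,[(405,297)],50))
n=np.array([np.cos(.18),np.sin(.18)])
b=np.array([(644.1,2.8),(653.5,-44.5),(662.3,-91.2),(671,-138.3)])
print('mouths',b+n*(619.3-b@n)[:,None]); print((b+n*(619.3-b@n)[:,None])-n*170)
print(b@np.array([-n[1],n[0]]))
"
```

```text
[[   0.5  -55.7   -7.3]
 [  -0.1 -125.1   -7.3]
 [ -12.4  -55.7   -7.3]
 [  13.4  -55.7   -7.3]
 [ -12.4 -125.1   -7.3]
 [  12.1 -125.1   -7.3]]
tip [[605.3 -54.3  91. ]]
mugtop l r top bot, handle [[ 380.9 -228.    95. ]
 [ 379.  -320.3   95. ]
 [ 425.  -276.    95. ]
 [ 335.7 -270.2   95. ]] [[ 314.8 -234.9   50. ]]
mouths [[ 629.4    0.1]
 [ 638.1  -47.3]
 [ 646.6  -94.1]
 [ 655.2 -141.2]]
[[ 462.2  -30.3]
 [ 470.8  -77.7]
 [ 479.3 -124.5]
 [ 487.9 -171.6]]
[-112.6 -160.8 -208.3 -256.2]
```

```bash
python3 -c "
import cv2
a=cv2.imread('pics/top4.png')[150:300,290:460]
cv2.imwrite('pics/t4.png',cv2.resize(a,None,fx=4,fy=4,interpolation=cv2.INTER_CUBIC))"
```

```text
(no output)
```

View pics/t4.png

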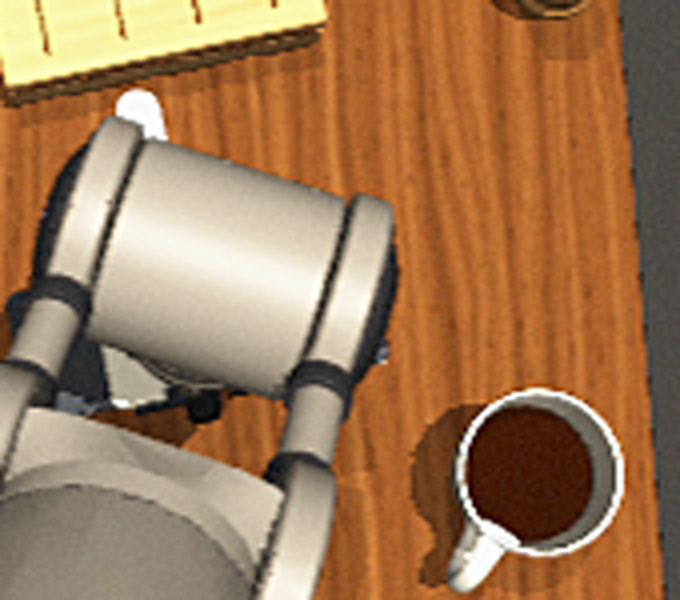

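```bash
python3 -c "
from h import *
plan([470.8,-77.7,27],-1.391)"
```

```text
t 7.95 pos [456.  -80.   83.7] rpy [-3.1416e+00  1.0000e-04 -1.3896e+00] F [-0.2 -0.1 -0.9] w 19.7
shift [ 0.0019 -0.075   0.2836] turn [-0.      0.0002  0.0018]
```

```bash
python3 -m inch '[[[0,0,0.05,0,0,0,1],[0,0,0.1,0,0,0,1],[0,0,0.15,0,0,0,1],[0,0,0.2,0,0,0,1],[0,0,0.25,0,0,0.002,1],[0.002,-0.02,0.284,0,0,0.002,1],[0.002,-0.04,0.284,0,0,0.002,1],[0.002,-0.06,0.284,0,0,0.002,1],[0.002,-0.075,0.284,0,0,0.002,1],[0.002,-0.075,0.284,0,0,0.002,1]]]'; python3 -c "
from h import *
plan([638.1-.9838*135,-47.3-.179*135,27],-1.391)
from plant import bot
import cv2
for n in ('wrist','top','scene'):
  cv2.imwrite(f'pics/{n}5.png',bot.capture(n)[:,:,::-1])
a=cv2.imread('pics/top5.png')[100:200,275:385]
b=cv2.imread('pics/scene5.png')[150:250,280:390]
cv2.imwrite('pics/t5.png',cv2.resize(cv2.hconcat([a[:,:110],b]),None,fx=3.6,fy=3.6,interpolation=cv2.INTER_CUBIC))"
```

```text
time: 9.2
tool_pos: [471.2, -78.0, 27.2]
tcp_rot: [-3.141, -0.0, -1.392]
contact_force: [-0.6, -0.4, -1.3]
grip_width: 20.1
t 9.2 pos [471.2 -78.   27.2] rpy [-3.1409e+00 -3.0000e-04 -1.3918e+00] F [-0.6 -0.4 -1.3] w 20.1
shift [-0.0019 -0.1736  0.0009] turn [-0.0008 -0.0003 -0.0011]
```

View pics/t5.png

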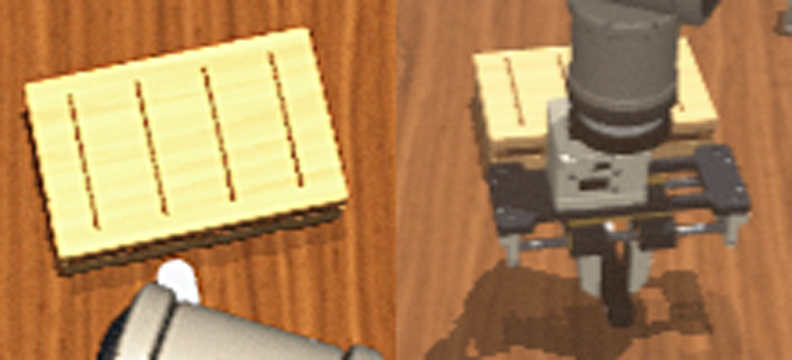

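View pics/wrist5.png

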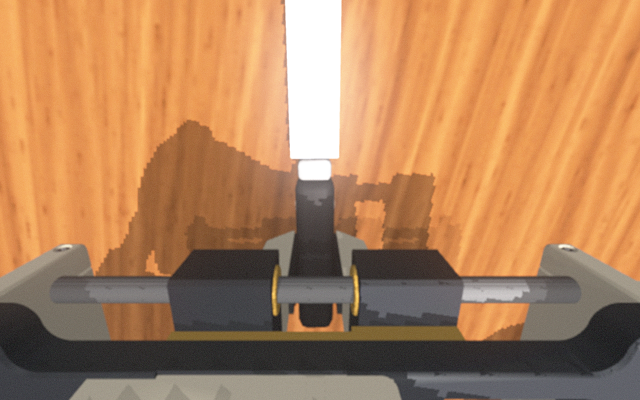

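```bash
python3 -m inch '[[[-0.001,-0.015,0,0,0,0,1],[-0.002,-0.03,0,0,0,0,1],[-0.002,-0.045,0,0,0,0,1],[-0.002,-0.06,0,0,0,0,1],[-0.002,-0.075,0,0,0,0,1],[-0.002,-0.09,0,0,0,0,1],[-0.002,-0.1,0,0,0,0,1],[-0.002,-0.11,0,0,0,0,1],[-0.002,-0.12,0,0,0,0,1],[-0.002,-0.12,0,0,0,0,1]]]'; python3 -c "
from h import *
plan([638.1-.9838*118,-47.3-.179*118,27],-1.391)"
```

```text
time: 10.6
tool_pos: [494.5, -73.4, 26.9]
tcp_rot: [-3.141, -0.0, -1.392]
contact_force: [0.0, -0.3, -1.6]
grip_width: 19.6
t 10.6 pos [494.5 -73.4  26.9] rpy [-3.1414 -0.     -1.392 ] F [ 0.  -0.3 -1.6] w 19.6
shift [ 0.     -0.1398 -0.0004] turn [-0.0002 -0.     -0.0013]
```

```bash
python3 -m inch '[[[0,-0.015,0,0,0,0,1],[0,-0.03,0,0,0,0,1],[0,-0.045,0,0,0,0,1],[0,-0.06,0,0,0,0,1],[0,-0.075,0,0,0,0,1],[0,-0.09,0,0,0,0,1],[0,-0.105,0,0,0,0,1],[0,-0.12,0,0,0,0,1],[0,-0.13,0,0,0,0,1],[0,-0.13,0,0,0,0,1]]]'; python3 -c "
from h import *
plan([638.1-.9838*105,-47.3-.179*105,27],-1.391)"
```

```text
time: 11.85
tool_pos: [520.1, -68.7, 26.9]
tcp_rot: [-3.141, 0.0, -1.392]
contact_force: [0.4, -1.2, -1.0]
grip_width: 19.8
t 11.85 pos [520.1 -68.7  26.9] rpy [-3.1415  0.     -1.3919] F [ 0.4 -1.2 -1. ] w 19.8
shift [ 0.0002 -0.0749 -0.0005] turn [-0.0001  0.     -0.0012]
```

```bash
python3 -m inch '[[[0,-0.01,0,0,0,0,1],[0,-0.02,0,0,0,0,1],[0,-0.03,0,0,0,0,1],[0,-0.04,0,0,0,0,1],[0,-0.045,0,0,0,0,1],[0,-0.05,0,0,0,0,1],[0,-0.055,0,0,0,0,1],[0,-0.06,0,0,0,0,1],[0,-0.06,0,0,0,0,1],[0,-0.06,0,0,0,0,1]]]'; python3 -c "
from h import *
plan([638.1-.9838*95,-47.3-.179*95,27],-1.391)"
```

```text
time: 13.1
tool_pos: [527.4, -66.3, 25.7]
tcp_rot: [3.132, 0.003, -1.392]
contact_force: [-12.3, -3.6, 0.6]
grip_width: 19.7
t 13.1 pos [527.4 -66.3  25.7] rpy [ 3.1324e+00  3.1000e-03 -1.3919e+00] F [-12.3  -3.6   0.6] w 19.7
shift [ 0.0055 -0.0867 -0.0075] turn [ 0.0117  0.004  -0.0011]
```

```bash
python3 -m inch '[[[0,0.06,0,0,0,0,1],[0,0.13,0,0,0,0,1],[0,0.2,0,0,0,0,1],[0,0.27,0,0,0,0,1],[0,0.31,0,0,0,0,1],[0.06,0.31,0,0,0,0,1],[0.12,0.31,0,0,0,0,1],[0.18,0.31,0,0,0,0,1],[0.24,0.31,0,0,0,0,1],[0.24,0.31,0,0,0,0,1]]]'; python3 -c "
from h import *
plan([646.6-.9838*146,-94.1-.179*146,27],-1.391)
from plant import bot
import cv2
for n in ('wrist','top'):
  cv2.imwrite(f'pics/{n}6.png',bot.capture(n)[:,:,::-1])
a=cv2.imread('pics/top6.png')[100:200,275:385]
b=cv2.imread('pics/wrist6.png')[0:200,240:390]
cv2.imwrite('pics/t6.png',cv2.hconcat([cv2.resize(a,(440,400),interpolation=cv2.INTER_CUBIC),cv2.resize(b,(300,400))]))"
```

```text
time: 14.35
tool_pos: [479.6, -126.0, 26.8]
tcp_rot: [-3.141, -0.0, -1.393]
contact_force: [-0.4, 0.2, -2.1]
grip_width: 19.9
t 14.35 pos [ 479.6 -126.    26.8] rpy [-3.1412e+00 -2.0000e-04 -1.3935e+00] F [-0.4  0.2 -2.1] w 19.9
shift [-0.0077 -0.12   -0.0008] turn [-0.0005 -0.0002 -0.0032]
```

View pics/t6.png

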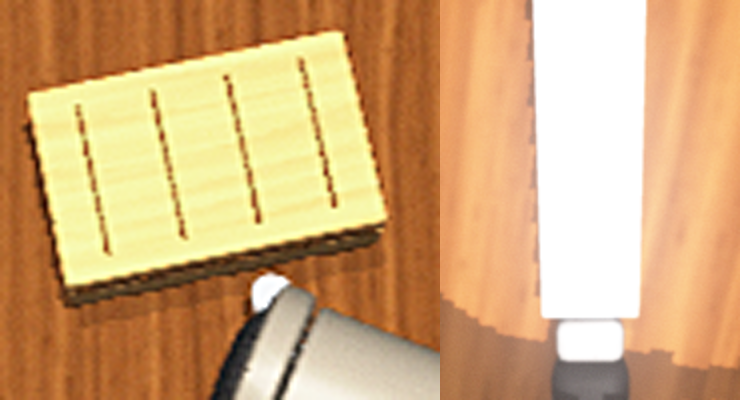

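```bash
python3 -m inch '[[[-0.008,0,0,0,0,-0.003,1],[-0.008,-0.03,0,0,0,-0.003,1],[-0.008,-0.045,0,0,0,-0.003,1],[-0.008,-0.06,0,0,0,-0.003,1],[-0.008,-0.075,0,0,0,-0.003,1],[-0.008,-0.09,0,0,0,-0.003,1],[-0.008,-0.1,0,0,0,-0.003,1],[-0.008,-0.11,0,0,0,-0.003,1],[-0.008,-0.12,0,0,0,-0.003,1],[-0.008,-0.12,0,0,0,-0.003,1]]]'; python3 -c "
from h import *
plan([646.6-.9838*119,-94.1-.179*119,27],-1.391)"
```

```text
time: 15.7
tool_pos: [502.7, -119.1, 26.9]
tcp_rot: [-3.141, -0.0, -1.39]
contact_force: [0.4, 0.1, -1.8]
grip_width: 20.1
t 15.7 pos [ 502.7 -119.1   26.9] rpy [-3.1415 -0.     -1.3897] F [ 0.4  0.1 -1.8] w 20.1
shift [ 0.0062 -0.1351 -0.0004] turn [-0.0002 -0.      0.0017]
```

```bash
python3 -m inch '[[[0.003,-0.015,0,0,0,0.001,1],[0.005,-0.03,0,0,0,0.001,1],[0.005,-0.045,0,0,0,0.001,1],[0.005,-0.06,0,0,0,0.001,1],[0.005,-0.075,0,0,0,0.001,1],[0.005,-0.09,0,0,0,0.001,1],[0.005,-0.105,0,0,0,0.001,1],[0.005,-0.12,0,0,0,0.001,1],[0.005,-0.13,0,0,0,0.001,1],[0.005,-0.13,0,0,0,0.001,1]]]'; python3 -c "
from h import *
plan([646.6-.9838*108,-94.1-.179*108,27],-1.391)"
```

```text
time: 16.95
tool_pos: [528.4, -115.3, 26.9]
tcp_rot: [-3.142, 0.0, -1.39]
contact_force: [-0.1, -0.1, -1.8]
grip_width: 19.7
t 16.95 pos [ 528.4 -115.3   26.9] rpy [-3.1416e+00  1.0000e-04 -1.3904e+00] F [-0.1 -0.1 -1.8] w 19.7
shift [ 0.0015 -0.0602 -0.0006] turn [-0.      0.0001  0.0008]
```

```bash
python3 -m inch '[[[0,-0.01,0,0,0,0,1],[0,-0.02,0,0,0,0,1],[0,-0.03,0,0,0,0,1],[0,-0.04,0,0,0,0,1],[0,-0.045,0,0,0,0,1],[0,-0.05,0,0,0,0,1],[0,-0.055,0,0,0,0,1],[0,-0.06,0,0,0,0,1],[0,-0.06,0,0,0,0,1],[0,-0.06,0,0,0,0,1]]]'; python3 -c "
from h import *
plan([646.6-.9838*95,-94.1-.179*95,27],-1.391)"
```

```text
time: 18.2
tool_pos: [540.1, -113.2, 26.9]
tcp_rot: [3.142, 0.0, -1.39]
contact_force: [-0.2, -0.2, -1.5]
grip_width: 19.8
t 18.2 pos [ 540.1 -113.2   26.9] rpy [ 3.1416e+00  1.0000e-04 -1.3905e+00] F [-0.2 -0.2 -1.5] w 19.8
shift [ 0.0015 -0.0659 -0.0006] turn [0.     0.0002 0.0007]
```

Free to ~47 mm in slot 3; on in the same steps.

```bash
python3 -m inch '[[[0,-0.01,0,0,0,0,1],[0,-0.02,0,0,0,0,1],[0,-0.03,0,0,0,0,1],[0,-0.04,0,0,0,0,1],[0,-0.045,0,0,0,0,1],[0,-0.05,0,0,0,0,1],[0,-0.055,0,0,0,0,1],[0,-0.06,0,0,0,0,1],[0,-0.06,0,0,0,0,1],[0,-0.06,0,0,0,0,1]]]'; python3 -c "
from h import *
plan([646.6-.9838*83,-94.1-.179*83,27],-1.391)"
```

```text
time: 19.45
tool_pos: [548.5, -110.9, 26.0]
tcp_rot: [3.134, 0.003, -1.391]
contact_force: [-10.5, -3.2, 1.5]
grip_width: 19.6
t 19.45 pos [ 548.5 -110.9   26. ] rpy [ 3.1343e+00  2.6000e-03 -1.3906e+00] F [-10.5  -3.2   1.5] w 19.6
shift [ 0.005  -0.0828 -0.0058] turn [0.0092 0.0033 0.0005]
```

```bash
python3 -m inch '[[[0,0.07,0,0,0,0,1],[0,0.15,0,0,0,0,1],[0,0.23,0,0,0,0,1],[0,0.31,0,0,0,0,1],[0,0.37,0,0,0,0,1],[0.07,0.37,0,0,0,0,1],[0.15,0.37,0,0,0,0,1],[0.22,0.37,0,0,0,0,1],[0.24,0.37,0,0,0,0,1],[0.24,0.37,0,0,0,0,1]]]'; python3 -c "
from h import *
plan([655.2-.9838*146,-141.2-.179*146,27],-1.391)
from plant import bot
import cv2
for n in ('wrist','top'):
  cv2.imwrite(f'pics/{n}7.png',bot.capture(n)[:,:,::-1])
a=cv2.imread('pics/top7.png')[100:300,275:460]
b=cv2.imread('pics/wrist7.png')[0:200,240:390]
cv2.imwrite('pics/t7.png',cv2.hconcat([cv2.resize(a,None,fx=2.5,fy=2.5,interpolation=cv2.INTER_CUBIC),cv2.resize(b,(300,500))]))"
```

```text
time: 20.7
tool_pos: [487.7, -171.8, 26.7]
tcp_rot: [3.141, 0.0, -1.391]
contact_force: [0.5, 1.0, -1.1]
grip_width: 19.8
t 20.7 pos [ 487.7 -171.8   26.7] rpy [ 3.1414e+00  4.0000e-04 -1.3912e+00] F [ 0.5  1.  -1.1] w 19.8
shift [-0.0008 -0.1212 -0.0015] turn [ 0.0002  0.0005 -0.0003]
```

View pics/t7.png

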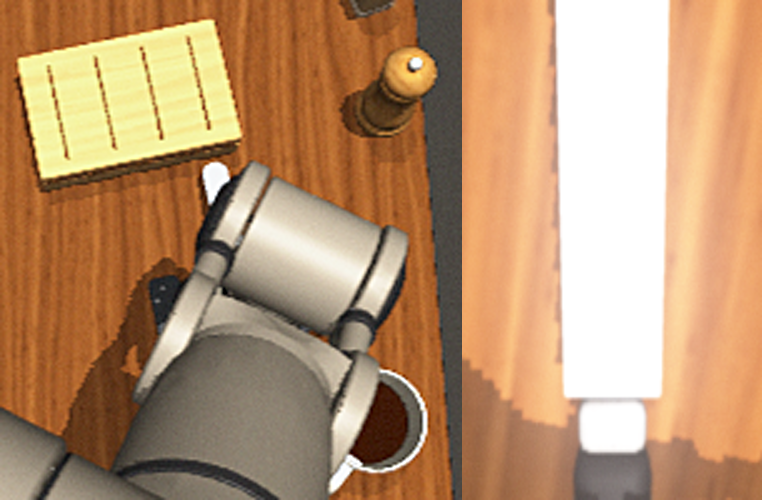

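Tip lined up with line 4, shoulder still at wrist row ~158 (no slip); mug is untouched under the high forearm.

```bash
python3 -m inch '[[[0,-0.015,0,0,0,0,1],[0,-0.03,0,0,0,0,1],[0,-0.045,0,0,0,0,1],[0,-0.06,0,0,0,0,1],[0,-0.075,0,0,0,0,1],[0,-0.09,0,0,0,0,1],[0,-0.1,0,0,0,0,1],[0,-0.11,0,0,0,0,1],[0,-0.12,0,0,0,0,1],[0,-0.12,0,0,0,0,1]]]'; python3 -c "
from h import *
plan([655.2-.9838*119,-141.2-.179*119,27],-1.391)"
```

```text
time: 22.05
tool_pos: [511.5, -167.2, 26.9]
tcp_rot: [-3.141, -0.0, -1.39]
contact_force: [-0.1, 0.1, -1.9]
grip_width: 19.8
t 22.05 pos [ 511.5 -167.2   26.9] rpy [-3.1415 -0.     -1.3904] F [-0.1  0.1 -1.9] w 19.8
shift [ 0.0007 -0.1352 -0.0004] turn [-0.0002 -0.      0.0008]
```

```bash
python3 -m inch '[[[0,-0.015,0,0,0,0,1],[0,-0.03,0,0,0,0,1],[0,-0.045,0,0,0,0,1],[0,-0.06,0,0,0,0,1],[0,-0.075,0,0,0,0,1],[0,-0.09,0,0,0,0,1],[0,-0.105,0,0,0,0,1],[0,-0.12,0,0,0,0,1],[0,-0.13,0,0,0,0,1],[0,-0.13,0,0,0,0,1]]]'
```

```text
time: 23.3
tool_pos: [537.1, -162.5, 26.9]
tcp_rot: [-3.142, 0.0, -1.39]
contact_force: [-0.3, 0.5, -3.1]
grip_width: 20.0
```

```bash
python3 -m inch '[[[0,-0.01,0,0,0,0,1],[0,-0.02,0,0,0,0,1],[0,-0.03,0,0,0,0,1],[0,-0.04,0,0,0,0,1],[0,-0.045,0,0,0,0,1],[0,-0.05,0,0,0,0,1],[0,-0.055,0,0,0,0,1],[0,-0.06,0,0,0,0,1],[0,-0.06,0,0,0,0,1],[0,-0.06,0,0,0,0,1]]]'; python3 -c "
from h import *
plan([655.2-.9838*95,-141.2-.179*95,27],-1.391)"
```

```text
time: 24.55
tool_pos: [548.7, -160.4, 26.9]
tcp_rot: [3.142, 0.0, -1.391]
contact_force: [0.7, -0.1, -1.1]
grip_width: 20.0
t 24.55 pos [ 548.7 -160.4   26.9] rpy [ 3.1415e+00  2.0000e-04 -1.3905e+00] F [ 0.7 -0.1 -1.1] w 20.0
shift [ 0.0009 -0.066  -0.0007] turn [0.0001 0.0002 0.0006]
```

```bash
python3 -m inch '[[[0,-0.01,0,0,0,0,1],[0,-0.02,0,0,0,0,1],[0,-0.03,0,0,0,0,1],[0,-0.04,0,0,0,0,1],[0,-0.045,0,0,0,0,1],[0,-0.05,0,0,0,0,1],[0,-0.055,0,0,0,0,1],[0,-0.06,0,0,0,0,1],[0,-0.06,0,0,0,0,1],[0,-0.06,0,0,0,0,1]]]'; python3 -c "
from h import *
plan([655.2-.9838*83,-141.2-.179*83,27],-1.391)"
```

```text
time: 25.8
tool_pos: [560.5, -158.2, 26.9]
tcp_rot: [3.142, 0.0, -1.39]
contact_force: [0.0, 0.3, -1.9]
grip_width: 19.7
t 25.8 pos [ 560.5 -158.2   26.9] rpy [ 3.1416e+00  1.0000e-04 -1.3905e+00] F [ 0.   0.3 -1.9] w 19.7
shift [ 0.0009 -0.0659 -0.0006] turn [0.     0.0001 0.0006]
```

```bash
python3 -m inch '[[[0,-0.01,0,0,0,0,1],[0,-0.02,0,0,0,0,1],[0,-0.03,0,0,0,0,1],[0,-0.04,0,0,0,0,1],[0,-0.045,0,0,0,0,1],[0,-0.05,0,0,0,0,1],[0,-0.055,0,0,0,0,1],[0,-0.06,0,0,0,0,1],[0,-0.06,0,0,0,0,1],[0,-0.06,0,0,0,0,1]]]'; python3 -c "
from h import *
plan([655.2-.9838*71,-141.2-.179*71,27],-1.391)"
```

```text
time: 27.05
tool_pos: [564.4, -155.7, 24.2]
tcp_rot: [3.124, 0.007, -1.39]
contact_force: [-22.5, -5.1, 0.8]
grip_width: 19.5
t 27.05 pos [ 564.4 -155.7   24.2] rpy [ 3.1245  0.0067 -1.3905] F [-22.5  -5.1   0.8] w 19.5
shift [ 0.0099 -0.1044 -0.016 ] turn [0.0218 0.0085 0.0007]
```

```bash
python3 -m inch '[[[0,0.06,0,0,0,0,1],[0,0.15,0,0,0,0,1],[0,0.25,0,0,0,0,1],[0,0.35,0,0,0,0,1],[0,0.43,0,0,0,0,1],[-0.12,0.43,0,0,0,0,1],[-0.3,0.43,0,0,0,0,1],[-0.5,0.43,0,0,0,0,1],[-0.65,0.43,0,0,0,0,1],[-0.72,0.43,0,0,0,0,1]]]'; python3 -c "
from plant import bot
import cv2
for n in ('wrist','top'):
  cv2.imwrite(f'pics/{n}8.png',bot.capture(n)[:,:,::-1])
from h import *
plan([629.4-.9838*146,.1-.179*146,27],-1.391)
a=cv2.imread('pics/top8.png')[100:300,275:460]
b=cv2.imread('pics/wrist8.png')[0:200,240:390]
cv2.imwrite('pics/t8.png',cv2.hconcat([cv2.resize(a,None,fx=2.5,fy=2.5,interpolation=cv2.INTER_CUBIC),cv2.resize(b,(300,500))]))"
```

```text
time: 28.3
tool_pos: [462.1, -28.6, 27.3]
tcp_rot: [-3.14, -0.0, -1.389]
contact_force: [0.6, -0.7, -1.7]
grip_width: 19.9
t 28.4 pos [462.2 -29.1  27.2] rpy [-3.1408e+00 -1.0000e-04 -1.3888e+00] F [ 0.  -1.8 -1.9] w 19.5
shift [ 0.0063 -0.1187  0.0009] turn [-0.0011 -0.0002  0.0027]
```

View pics/t8.png

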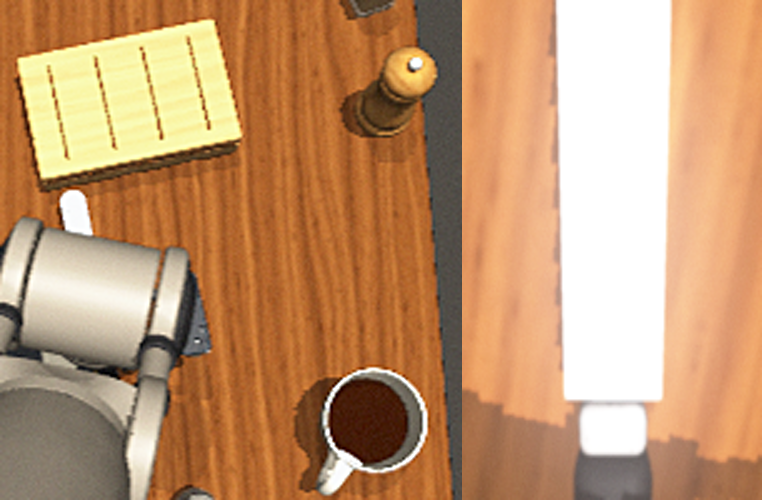

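```bash
python3 -m inch '[[[0.002,0,0,0,0,0,1],[0.002,-0.02,0,0,0,0,1],[0.002,-0.035,0,0,0,0,1],[0.002,-0.05,0,0,0,0,1],[0.002,-0.065,0,0,0,0,1],[0.002,-0.08,0,0,0,0,1],[0.002,-0.095,0,0,0,0,1],[0.002,-0.11,0,0,0,0,1],[0.002,-0.12,0,0,0,0,1],[0.002,-0.12,0,0,0,0,1]]]'; python3 -c "
from h import *
plan([629.4-.9838*119,.1-.179*119,27],-1.391)"
```

```text
time: 29.65
tool_pos: [485.9, -25.9, 26.8]
tcp_rot: [-3.141, 0.0, -1.39]
contact_force: [-0.7, 1.0, -2.9]
grip_width: 19.7
t 29.65 pos [485.9 -25.9  26.8] rpy [-3.1413  0.     -1.3903] F [-0.7  1.  -2.9] w 19.7
shift [ 0.0007 -0.1343 -0.0008] turn [-0.0003  0.      0.0009]
```

```bash
python3 -m inch '[[[0,-0.015,0,0,0,0,1],[0,-0.03,0,0,0,0,1],[0,-0.045,0,0,0,0,1],[0,-0.06,0,0,0,0,1],[0,-0.075,0,0,0,0,1],[0,-0.09,0,0,0,0,1],[0,-0.105,0,0,0,0,1],[0,-0.12,0,0,0,0,1],[0,-0.13,0,0,0,0,1],[0,-0.13,0,0,0,0,1]]]'
```

```text
time: 30.9
tool_pos: [511.7, -21.3, 27.0]
tcp_rot: [-3.141, -0.0, -1.391]
contact_force: [-0.1, -0.2, -4.4]
grip_width: 19.7
```

```bash
python3 -m inch '[[[0,-0.01,0,0,0,0,1],[0,-0.02,0,0,0,0,1],[0,-0.03,0,0,0,0,1],[0,-0.04,0,0,0,0,1],[0,-0.05,0,0,0,0,1],[0,-0.06,0,0,0,0,1],[0,-0.07,0,0,0,0,1],[0,-0.08,0,0,0,0,1],[0,-0.08,0,0,0,0,1],[0,-0.08,0,0,0,0,1]]]'; python3 -c "
from h import *
plan([629.4-.9838*91,.1-.179*91,27],-1.391)"
```

```text
time: 32.15
tool_pos: [527.3, -18.4, 27.0]
tcp_rot: [-3.141, -0.0, -1.39]
contact_force: [0.5, 0.7, -2.5]
grip_width: 19.3
t 32.15 pos [527.3 -18.4  27. ] rpy [-3.1407e+00 -1.0000e-04 -1.3905e+00] F [ 0.5  0.7 -2.5] w 19.3
shift [ 0.0004 -0.0638  0.    ] turn [-0.0011 -0.0001  0.0007]
```

```bash
python3 -m inch '[[[0,-0.01,0,0,0,0,1],[0,-0.02,0,0,0,0,1],[0,-0.03,0,0,0,0,1],[0,-0.04,0,0,0,0,1],[0,-0.05,0,0,0,0,1],[0,-0.06,0,0,0,0,1],[0,-0.07,0,0,0,0,1],[0,-0.08,0,0,0,0,1],[0,-0.08,0,0,0,0,1],[0,-0.08,0,0,0,0,1]]]'
```

```text
time: 33.4
tool_pos: [543.1, -15.5, 27.0]
tcp_rot: [-3.141, -0.0, -1.39]
contact_force: [1.5, -0.0, -3.4]
grip_width: 19.8
```

```bash
python3 -m inch '[[[0,-0.01,0,0,0,0,1],[0,-0.02,0,0,0,0,1],[0,-0.03,0,0,0,0,1],[0,-0.04,0,0,0,0,1],[0,-0.05,0,0,0,0,1],[0,-0.06,0,0,0,0,1],[0,-0.07,0,0,0,0,1],[0,-0.08,0,0,0,0,1],[0,-0.08,0,0,0,0,1],[0,-0.08,0,0,0,0,1]]]'; python3 -c "
from h import *
plan([629.4-.9838*55,.1-.179*55,27],-1.391)"
```

```text
time: 34.65
tool_pos: [558.8, -12.7, 27.0]
tcp_rot: [-3.141, -0.0, -1.39]
contact_force: [0.7, 0.3, -4.0]
grip_width: 20.0
t 34.65 pos [558.8 -12.7  27. ] rpy [-3.1408e+00 -1.0000e-04 -1.3905e+00] F [ 0.7  0.3 -4. ] w 20.0
shift [ 0.0004 -0.0838  0.0001] turn [-0.0011 -0.0001  0.0007]
```

Past 83 mm with no resistance: slot 1 is the clear one. Continuing home.

```bash
python3 -m inch '[[[0,-0.01,0,0,0,0,1],[0,-0.02,0,0,0,0,1],[0,-0.03,0,0,0,0,1],[0,-0.04,0,0,0,0,1],[0,-0.05,0,0,0,0,1],[0,-0.06,0,0,0,0,1],[0,-0.07,0,0,0,0,1],[0,-0.075,0,0,0,0,1],[0,-0.075,0,0,0,0,1],[0,-0.075,0,0,0,0,1]]]'; python3 -c "
from plant import bot
import cv2
cv2.imwrite('pics/w9.png',bot.capture('wrist')[:,:,::-1])"
```

```text
time: 35.9
tool_pos: [573.4, -10.0, 27.0]
tcp_rot: [-3.141, -0.0, -1.39]
contact_force: [0.6, 0.0, -3.4]
grip_width: 19.7
```

View pics/w9.png

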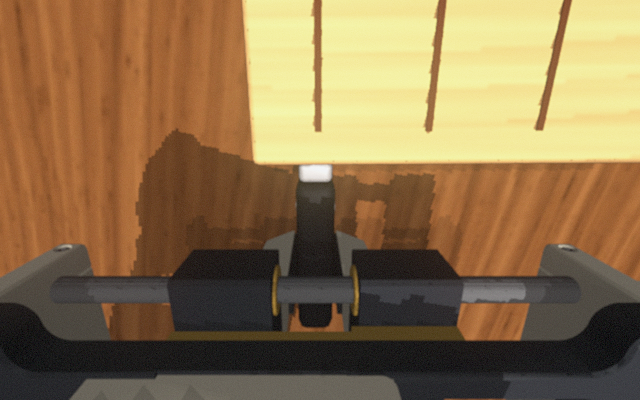

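```bash
python3 -m inch '[[[0,-0.005,0,0,0,0,1],[0,-0.01,0,0,0,0,1],[0,-0.015,0,0,0,0,1],[0,-0.02,0,0,0,0,1],[0,-0.025,0,0,0,0,1],[0,-0.03,0,0,0,0,1],[0,-0.035,0,0,0,0,1],[0,-0.035,0,0,0,0,1],[0,-0.035,0,0,0,0,1],[0,-0.035,0,0,0,0,1]]]'; python3 -c "
from plant import bot
import cv2
cv2.imwrite('pics/w10.png',cv2.resize(bot.capture('wrist')[100:250,200:440,::-1],None,fx=3,fy=3))"
```

```text
time: 37.2
tool_pos: [573.7, -9.6, 26.2]
tcp_rot: [3.128, 0.002, -1.39]
contact_force: [-22.6, -8.1, 9.7]
grip_width: 19.9
```

View pics/w10.png

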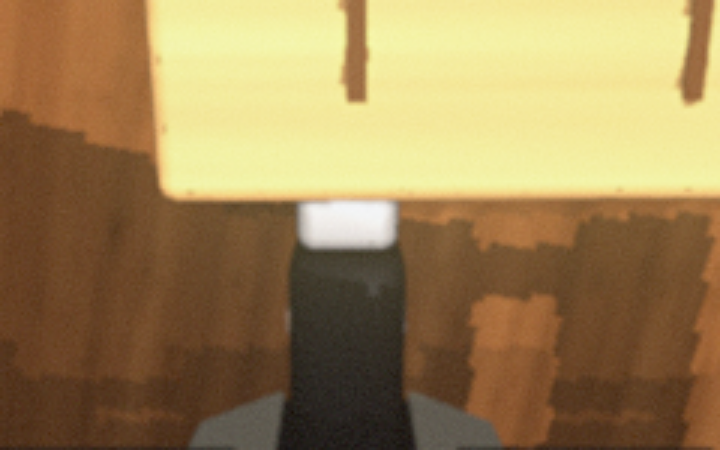

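Ferrule butts on the front face (about 98–100 mm in; ferrule visible from row 200 to 248 of the crop, as expected at home). Unload and let go.

```bash
python3 -m inch '[[[0,0.015,0,0,0,0,1],[0,0.028,0,0,0,0,1],[0,0.028,0.008,0,0,0,1],[0,0.028,0.008,0,0,0,1],[0,0.028,0.008,0,0,0,0.4],[0,0.028,0.008,0,0,0,0],[0,0.028,0.008,0,0,0,0],[0,0.028,0.008,0,0,0,0],[0,0.028,0.008,0,0,0,0],[0,0.028,0.008,0,0,0,0]]]'; python3 -c "
from plant import bot
import cv2
cv2.imwrite('pics/w11.png',bot.capture('wrist')[:,:,::-1])"
```

```text
time: 38.5
tool_pos: [574.6, -9.7, 25.3]
tcp_rot: [-3.141, 0.0, -1.39]
contact_force: [0.4, 0.0, 0.2]
grip_width: 46.2
```

View pics/w11.png

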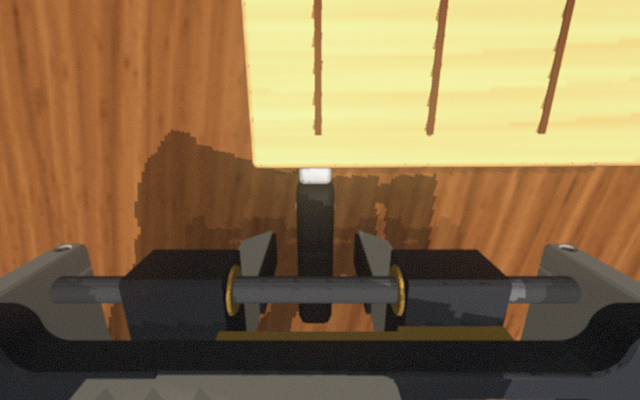

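```bash
python3 -m inch '[[[0,0,-0.05,0,0,0,0],[0,0,-0.12,0,0,0,0],[0,0,-0.2,0,0,0,0],[0,0,-0.3,0,0,0,0],[0,0.06,-0.4,0,0,0,0],[0,0.12,-0.5,0,0,0,0],[0,0.2,-0.6,0,0,0,0],[0,0.3,-0.7,0,0,0,0],[0,0.4,-0.7,0,0,0,0],[0,0.4,-0.7,0,0,0,0]]]'; python3 -c "
from plant import bot
import cv2
o=bot.get_obs();print(o['tool_pos'],o['tcp_rot'])
cv2.imwrite('pics/w12.png',bot.capture('wrist')[:,:,::-1])
cv2.imwrite('pics/top12.png',bot.capture('top')[:,:,::-1])
cv2.imwrite('pics/scene12.png',bot.capture('scene')[:,:,::-1])"
```

```text
time: 39.8
tool_pos: [495.3, -24.2, 166.7]
tcp_rot: [-3.14, -0.001, -1.391]
contact_force: [1.0, 0.0, 0.4]
grip_width: 46.1
[495.31103827 -24.20066203 166.73305711] [-3.14014861e+00 -5.05059146e-04 -1.39098239e+00]
```

View pics/w12.png

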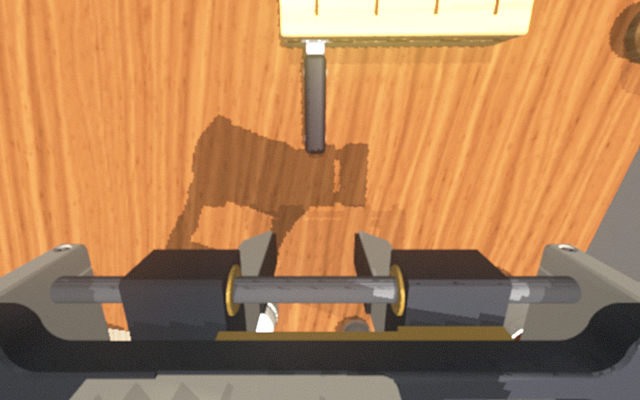

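View pics/scene12.png

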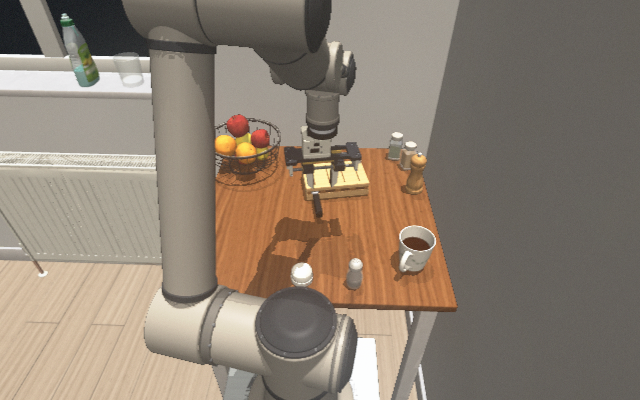

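View pics/top12.png

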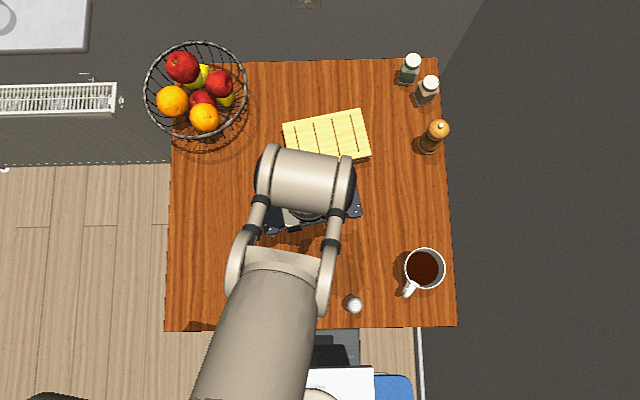

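```bash
python3 -c "
import cv2
a=cv2.imread('pics/w12.png')[15:165,265:385]
cv2.imwrite('pics/c12.png',cv2.resize(a,None,fx=4,fy=4,interpolation=cv2.INTER_CUBIC))"
```

```text
(no output)
```

View pics/c12.png

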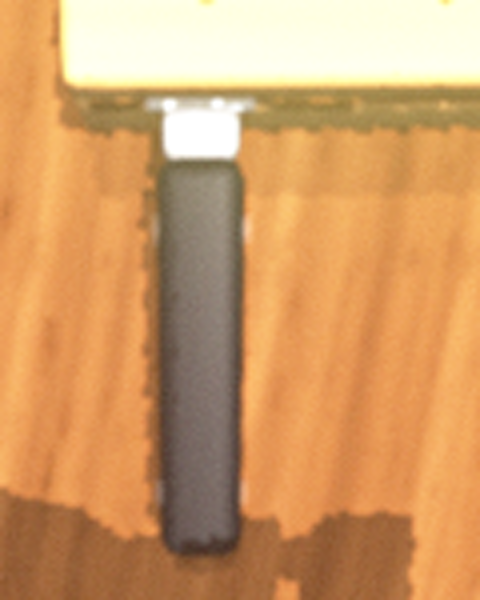

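```bash
python3 -c "
from h import *
np.set_printoptions(precision=1,suppress=True)
n=np.array([np.cos(.18),np.sin(.18),0]); pos=[495.3,-24.2,166.7];r=[-3.1401,-.0005,-1.391]
def f(u,v,z): return wpx([(265+u/4-.4,15+v/4-.4)],z,pos,r)@n
print('face top edge',f(200,87,54),'face bottom',f(330,128,0))
for z in (36,39,42): print(z,'handle front',f(200,160,z+3),'ferrule front',f(200,109,z))
print('handle rear bottom',f(200,553,20),f(200,553,28),'top rear',f(200,535,38))
for z in (32,34,35.5): print('blade visible',f(200,98,z),f(200,109,z))
"
```

```text
face top edge [617.4] face bottom [618.6]
36 handle front [605.8] ferrule front [616.5]
39 handle front [605.4] ferrule front [616.]
42 handle front [605.] ferrule front [615.4]
handle rear bottom [515.7] [517.] top rear [523.]
blade visible [619.4] [617.2]
blade visible [619.] [616.9]
blade visible [618.8] [616.6]
```

Mug and mill stand as before. But a ~2 mm sliver of blade shows between ferrule (crop rows 109+) and the face, so it is not quite home. I'll nudge the handle's rear end with shut fingers.

```bash
python3 -m inch '[[[0,0,0.1,0,0,0,1],[0,0,0.2,0,0,0,1],[0,0,0.3,0,0,0,1],[0,0,0.4,0,0,0,1],[0,0,0.5,0,0,0,1],[0,0,0.6,0,0,0,1],[0,0,0.68,0,0,0,1],[0,0,0.72,0,0,0,1],[0,0,0.72,0,0,0,1],[0,0,0.72,0,0,0,1]]]'; python3 -c "
from plant import bot
import cv2
cv2.imwrite('pics/w13.png',bot.capture('wrist')[:,:,::-1])"
```

```text
time: 41.2
tool_pos: [496.4, -24.1, 21.8]
tcp_rot: [-3.141, -0.0, -1.39]
contact_force: [0.9, -0.2, -0.1]
grip_width: 0.7
```

View pics/w13.png

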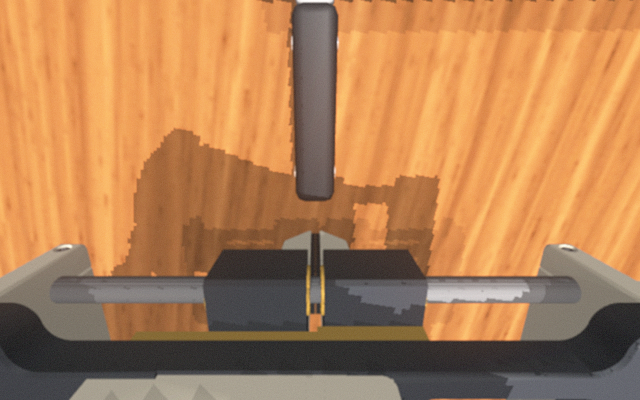

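```bash
python3 -m inch '[[[0,-0.02,0,0,0,0,1],[0,-0.04,0,0,0,0,1],[0,-0.06,0,0,0,0,1],[0,-0.08,0,0,0,0,1],[0,-0.09,0,0,0,0,1],[0,-0.1,0,0,0,0,1],[0,-0.11,0,0,0,0,1],[0,-0.12,0,0,0,0,1],[0,-0.125,0,0,0,0,1],[0,-0.125,0,0,0,0,1]]]'
```

```text
time: 42.5
tool_pos: [517.8, -19.9, 20.9]
tcp_rot: [3.136, 0.001, -1.39]
contact_force: [-8.0, -3.2, 4.8]
grip_width: 0.4
```

```bash
python3 -m inch '[[[0,-0.005,0,0,0,0,1],[0,-0.01,0,0,0,0,1],[0,-0.015,0,0,0,0,1],[0,-0.02,0,0,0,0,1],[0,-0.025,0,0,0,0,1],[0,-0.03,0,0,0,0,1],[0,-0.03,0,0,0,0,1],[0,-0.03,0,0,0,0,1],[0,-0.03,0,0,0,0,1],[0,-0.03,0,0,0,0,1]]]'; python3 -c "
from plant import bot
import cv2
o=bot.get_obs();print(o['tool_pos'],o['tcp_rot'],o['contact_force'])
cv2.imwrite('pics/w14.png',bot.capture('wrist')[:,:,::-1])
cv2.imwrite('pics/c14.png',cv2.resize(cv2.imread('pics/w14.png')[0:200,240:400],None,fx=3,fy=3,interpolation=cv2.INTER_CUBIC))"
```

```text
time: 43.75
tool_pos: [517.9, -19.6, 20.5]
tcp_rot: [3.124, 0.003, -1.389]
contact_force: [-25.9, -11.2, 17.8]
grip_width: 0.3
[517.91186685 -19.64461551  20.49071262] [ 3.12362472e+00  2.72928089e-03 -1.38949800e+00] [-25.90191202 -11.23998217  17.81520847]
```

View pics/c14.png

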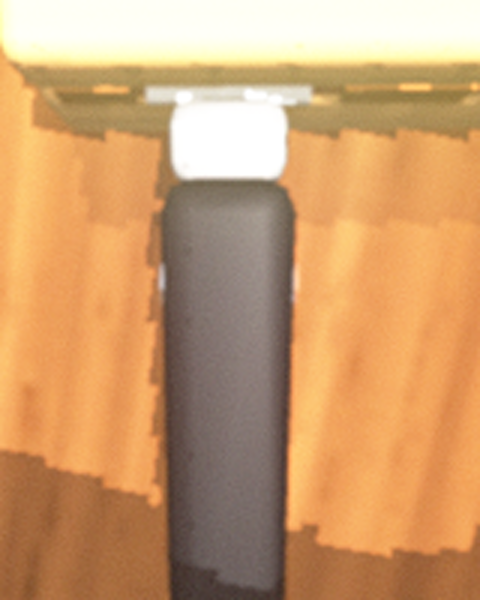

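```bash
python3 -c "
from h import *
from plant import bot
np.set_printoptions(precision=1,suppress=True)
n=np.array([np.cos(.18),np.sin(.18),0]); m=np.array([-np.sin(.18),np.cos(.18),0])
o=bot.get_obs();pos=o['tool_pos'];r=o['tcp_rot'];print(pos,r)
cp=bot.camera_params('wrist');T=np.eye(4);T[:3,:3]=Ro.from_euler('xyz',r).as_matrix();T[:3,3]=pos
M=np.linalg.inv(T@np.array(cp['T_tool_cam']))
def pr(a,l,z):
  c=M[:3,:3]@(n*a+m*l+[0,0,z])+M[:3,3]; u=np.array([cp['fx']*c[0]/c[2]+cp['cx'],cp['fy']*c[1]/c[2]+cp['cy']]); return (u-[240,0]+.4)*3
F=(wpx([(240+230/3-.4,66/3-.4)],54,pos,r)@n)[0]; print('face',F,(wpx([(240+230/3-.4,132/3-.4)],0,pos,r)@n))
L=-112.8
for z in (54,38,30,0): print('face z',z,pr(F,L,z))
for g in (0,1,2,3): print(g,'blade corners z35.5',pr(F-g,L+12,35.5),pr(F-g,L-12,35.5),' z32',pr(F-g,L,32),'ferr/handle z42',pr(F-g-11,L,42),'z40',pr(F-g-10,L,40),'ferr front top z42',pr(F-g,L,42))
"
```

```text
[517.9 -19.7  20.5] [ 3.1  0.  -1.4]
face 617.5812076859065 [618.5]
face z 54 [228.5  66. ]
face z 38 [228.6  93.4]
face z 30 [228.6 104.7]
face z 0 [228.7 137.7]
0 blade corners z35.5 [144.4  97.1] [312.8  97.1]  z32 [228.6 102. ] ferr/handle z42 [228.4 176.2] z40 [228.4 170.2] ferr front top z42 [228.6  87.2]
1 blade corners z35.5 [144.6 104.9] [312.6 105. ]  z32 [228.6 109.7] ferr/handle z42 [228.4 184. ] z40 [228.4 177.9] ferr front top z42 [228.5  95.5]
2 blade corners z35.5 [144.8 112.8] [312.3 112.9]  z32 [228.6 117.3] ferr/handle z42 [228.4 191.8] z40 [228.4 185.6] ferr front top z42 [228.5 103.8]
3 blade corners z35.5 [145.  120.6] [312.1 120.7]  z32 [228.5 124.9] ferr/handle z42 [228.4 199.6] z40 [228.4 193.3] ferr front top z42 [228.5 112. ]
```

```bash
python3 -m inch '[[[0,0.04,0,0,0,0,1],[0,0.1,0,0,0,0,1],[0,0.15,0,0,0,0,1],[0,0.18,-0.05,0,0,0,1],[0,0.2,-0.15,0,0,0,1],[0,0.2,-0.3,0,0,0,1],[0,0.2,-0.45,0,0,0,1],[0,0.2,-0.6,0,0,0,1],[0,0.2,-0.7,0,0,0,1],[0,0.2,-0.7,0,0,0,1]]]'; python3 -c "
from plant import bot
import cv2
cv2.imwrite('pics/w15.png',bot.capture('wrist')[:,:,::-1])
cv2.imwrite('pics/top15.png',bot.capture('top')[:,:,::-1])
cv2.imwrite('pics/c15.png',cv2.resize(cv2.imread('pics/w15.png')[0:170,240:440],None,fx=3.5,fy=3.5,interpolation=cv2.INTER_CUBIC))
a=cv2.imread('pics/top15.png');b=cv2.imread('pics/top0.png')
for n,s in (('mug',(slice(235,305),slice(395,450))),('mill',(slice(110,160),slice(415,455)))): print(n,cv2.absdiff(a[s],b[s]).mean())
o=bot.get_obs();print(o['time'],o['tool_pos'],o['tcp_rot'],o['contact_force'])
"
```

```text
time: 45.05
tool_pos: [488.0, -25.9, 163.2]
tcp_rot: [-3.137, -0.002, -1.39]
contact_force: [0.6, 0.8, -0.5]
grip_width: 0.5
mug 3.803896103896104
mill 3.679333333333333
45.15 [486.68647263 -25.61334925 161.03839908] [ 3.14149795e+00  1.74809195e-04 -1.39042956e+00] [ 0.09487581  0.76582079 -0.65880236]
```

View pics/c15.png

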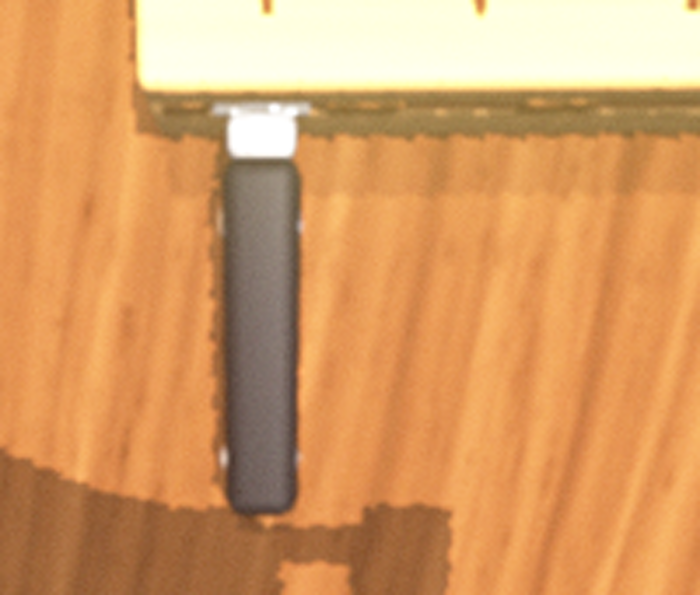

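Spatula is in slot 1 against the face (shoulder at crop row ~112, handle end ~510), arm clear, and the mug and mill image patches match the start within noise. Handing in.

```bash
python3 -c "
from plant import bot
print(bot.close_job()); print(bot.get_obs()['time'])"
```

```text
the job is handed in; nothing more can be done
None
the job is handed in; nothing more can be done
```

The spatula is put away in slot 1, the clear one, with the handle let go. I handed the job in at about 45 s of the 58 s limit.

**Finding the slot:** I felt the slots in the order 2, 3, 4, 1. The blade jammed at about 42, 55 and 62 mm in slots 2, 3 and 4. In slot 1 it ran in freely until the ferrule met the dock front.

**Last checks:**
- **Arm and bystanders:** The arm stood clear, with contact force near zero. The mug and mill patches in the top camera matched the starting picture to within noise.
- **Blade depth (slight disagreement):** After letting go I saw a thin sliver of blade, about 1–2 mm, at the mouth. I pushed the handle end with shut fingers at about 28 N. The spatula hit a firm stop there, and the sliver, which I estimate at about 1 mm, still showed. That is within what I can measure, and I take it as fully home.

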